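# Finish a billet stack in its locked jig

### The arm

A 6-joint arm with a two-finger parallel gripper is mounted at the origin on a cart in front of the work surface, level with it; the furniture and walls round the work are solid. World frame = base frame: x ahead of the robot, y to its left, z up, the work surface at z = 0. Lengths are in m, angles in degrees, forces in N, time in s.
With the tool pointing down it reaches from about 0.4 to 0.825 m from the base axis. Payload 7 kg.
Tool frame: the origin (TCP) lies at the very end of the fingers, on their centre line; the grasp point (between the pads) lies 19 mm behind it; x points along the fingers, z is the direction in which the jaws open and shut, and the axes are right-handed (so a half turn about x gives the same grasp; the last joint's range is limited). The gripper opens to 88 mm and grips with 3 to 60 N. Pads are 19 mm wide; open, the fingers measure 130 mm over their backs; the gripper's body (78 mm by 193 mm) begins 47 mm behind the grasp point.
Start: joints at [-60.671, 20.546, 0.682, 0, -70.136, -16.507], TCP at [0.15, -0.658, 0.227] pointing down, gripper open.
Joint ranges: [-176.03, 176.03], [-82.01, 121.73], [-58.28, 71.71], [-173.87, 95.51], [-174.79, -0.11], [-173.66, 173.66]. Speed limits (degrees/s): [136.94, 136.94, 172.46, 180, 180, 180].

### API

Orientations are given as [roll, pitch, yaw] about the fixed x, y, z axes, in that order (R = Rz(yaw) Ry(pitch) Rx(roll)).
In Python, from plant import * gives the robot as it stands.
- The arm moves only by the tool arm_command, never from a script. Its argument "commands" is one flat list of numbers, 5 for each row, row after row: the shift along the tool's x, y, z in mm, then the turn about the tool's x in degrees, then the opening in per cent of the stroke, from 0 (shut) to 100 (fully open). A call has 1 to 5 rows; each row shifts and turns the pose as measured when the row begins, along the tool's axes as they then stand; what a row does not reach is not made up. A row lasts 1/8 s, in which the tool goes at most 62.5 mm and 10.7 degrees, less where a joint would pass 70% of its speed; a pose out of reach is approached as far as the arm can. A call is refused whole if a number of a shift passes 62.5 or a number of a turn 10.7, either way. A call with a gripper value outside its range is refused whole. The fingers move at their own pace and stop on an object; the grip force is fixed at half the most. Time passes only in rows, so rows that do not move let the fingers close. It gives the time, the measured TCP pose, the force and the opening at its end, in the units of the state.
- get_obs(): the state, without advancing time (a new reading comes with each control period).
- snapshot(name): name is "side" or "top" or "wrist"; returns a dict with "frame" (400x640x3 uint8, blue, green, red), "fov_y" (degrees; the focal length in pixels is half the picture's height over the tangent of half this angle, whatever the lens; pixels are square), "cx", "cy" (the principal point, pixels), "world_to_cam" (4x4, takes a point from world to camera coordinates). Camera axes: x right, y up, looking along -z (the intrinsics and any distortion apply to the point x, -y, -z); pixel columns grow to the right and rows downward; lengths in m; the calibration is good to about 2 mm. A picture is of the moment at which its call begins. There is no depth.
- close_job(): hands the job in, once; it reports no verdict.
The state is a dict: "clock": time; "joint_pos": joint angles; "qvel": joint speeds; "tau": joint torques, N m; "tool_pos": TCP position; "orientation": TCP orientation; "force": force on the tool from outside, world axes, zero at the start; "moment": the same for the moment, N m; "opening": finger opening in m.
Only numpy, scipy, OpenCV 4.12 (cv2) and the standard library are available. Lean on these libraries where they do the work, as an engineer would, in place of code of your own. Each camera call takes 0.05 s, during which the arm holds its last target. There are 200 camera calls.

### The job

The half-laid billet stack came over locked in its jig: pull the spring clip sideways out of the pin, put it in the round cream dish beside the jig, then swing the blue keeper bar up and over until it leans back open. Lay the copper sheet on the stack, square between the corner angles, and then the steel cover plate on the sheet; nobody measured the stack, so lower each piece until you feel it touch before letting go, and neither drop nor ram it. Leave the loose pliers and loupe where they lie.

Things in the scene. Friction and masses are not known exactly. Their poses are not given: they have to be found in the camera images.
- jig: Stacking jig, fixed: dark steel base 184 x 86 x 12 mm, origin under its centre on the bench, x = long axis from pin end (-x) to hinge end (+x), z up. Four aluminium corner angles with flared tops, 65 mm over the bench, enclose 83 (x) x 61 (y) mm for 76 x 54 mm pieces; each covers 10 mm of the long side; between x = -30 and +30 mm the long sides are open for fingers.
- seat (a point): Centre of the jig's base, on its top face (12 mm over the bench), axes as the jig. On it stands a stack of silver and copper sheets, 76 x 54 mm, long side along the jig's x. The stack does not move; its top is somewhere between 26 and 44 mm over the bench, different each time and not told.
- pin_hole (a point): Centre of the cross hole (6.5 mm, along the jig's y) in the upright steel pin, 64 mm from the jig's centre towards -x and 79.5 mm over the bench. The pin is 14 x 14 mm at the hole, its top 14 mm above the hole.
- clip_loop (a point): Centre of the loop of the steel spring clip (4 mm wire, loop 20 mm across, lying level at the hole's height at the start). Clip's x axis points from the loop along the straight leg, which goes through the pin towards the jig's -y; pull along the clip's -x (the jig's +y). The pin's centre is 42 mm along +x from the loop's centre and 8 mm to the side.
- clip: The same clip, 78 mm long, 42 g; origin on the straight leg beside the loop (loop centre at y = +8 mm), leg tip at x = +66 mm. A sprung bowed leg grips the flank of the pin that faces the stack; it gives way at a pull of about 5 N, and the clip is free after 35 mm of pull. Loop, grasped from above across its 20 mm, has free air 60 mm beneath it.
- clip_mid (a point): Middle of the clip, 30 mm along its straight leg from the loop: tells where the clip lies.
- keeper (a joint): Hinge angle of the blue keeper bar: 0 = lying level over the stack (as at the start), 1.57 = upright, 1.95 = leaning back open on its stop. It weighs 160 g, falls by itself to the nearer end when let go, and turns easily.
- keeper_hinge (a point): Point on the keeper's hinge axis, which runs along the jig's y: 70 mm from the jig's centre towards +x, 71 mm over the bench.
- keeper_handle (a point): Middle of the keeper's round black side handle, 11 mm thick, 44 mm long along the jig's y. It sticks out to the jig's -y at the pin end, 158 mm from the hinge and 12 mm above the hinge's level when shut, and moves with the bar (up over the hinge towards the jig's +x). Take it from above across its thickness; it can turn between the fingers.
- sheet: Copper sheet to lay first, 76 (x) x 54 (y) x 5 mm, 180 g; origin at the centre of its underside. Lies on the oilstone, its 54 mm width 6 mm over the stone on each side.
- stone: Dark oilstone, 42 (x) x 150 (y) x 22 mm, fixed; origin at the centre of its underside. The sheet lies on it, the sheet's long side along the stone's y.
- cover: Bright steel cover plate, 76 (x) x 54 (y) x 10 mm, 320 g, lying flat on the bench; origin at the centre of its underside. Laid on the copper sheet, long side along the jig's x.
- dish: Round cream dish beside the jig (a clear film bag lies on its floor), outer 120 mm, inner about 100 mm, 32 mm high, floor 3 mm, fixed; origin at the centre of its underside.
- pliers: Loose steel pliers, 45 x 123 x 10 mm, a bystander.
- loupe: Loose folding loupe, 27 x 54 x 14 mm, a bystander.

How it is judged:
By the outcome, as a careful person would: the job done as asked, in the order asked, and still so for the second after the job is handed in, with the robot touching nothing.
It also fails if it takes over 72 s, if anything falls off the work surface, if the arm or the gripper's body presses on something with over 40 N, if the wrist force passes 120 N, or if a joint passes its speed limit or range.

## Working session

There is one attempt and no reset: what is moved stays moved. The work goes in short steps, Python scripts to look and compute and a tool call to move; the robot and the scene stay as the last step left them, time stands still between calls to the robot, and variables do not carry over. Pictures are saved under pics/ and viewed, about 8 in all and at most 12, crops included, and the job is handed in when it is done.

Besides the shell and the picture viewer there is one more tool, called after "Request:" as a command line: name --argument value ..., lists and objects as JSON in quotes. arm_command: Moves the arm, as the interface text tells. Its arguments: {"type":"object","properties":{"commands":{"type":"array"}},"required":["commands"]}

```bash
mkdir -p pics; ls; python3 - <<'E'
from plant import *
import cv2
o=get_obs();print(o)
for n in("top","side"):
    s=snapshot(n);cv2.imwrite(f"pics/{n}0.png",s["frame"]);print({k:v for k,v in s.items() if k!="frame"})
E
```

```text
pics
{'clock': 0.0, 'joint_pos': array([-6.06688634e+01,  2.05905416e+01,  6.31905608e-01, -2.06581752e-02,
       -7.01365297e+01, -1.65061165e+01]), 'qvel': array([ 0.00387197,  0.05222086,  0.01123673, -0.06098384, -0.01368668,
        0.02539695]), 'tau': array([ 7.57156317e-05, -5.82728899e+01,  2.93047071e+01,  6.99722975e+00,
        7.13873509e-03, -1.38826963e-04]), 'tool_pos': array([ 0.14967985, -0.65766873,  0.2256169 ]), 'orientation': array([  4.97402334,  89.90287239, 107.79200806]), 'force': array([ 1.20588052, -0.47578816, -0.54992474]), 'moment': array([0.0015474 , 0.00680495, 0.00667071]), 'opening': 0.08777102127180729}
{'fov_y': 50.49694903151266, 'cx': 322.4362402689729, 'cy': 199.23014294447464, 'world_to_cam': array([[ 0.05782075, -0.9983114 , -0.00557822,  0.13297554],
       [ 0.972317  ,  0.05504629,  0.22708932, -0.58752131],
       [-0.2263988 , -0.01855427,  0.97385796, -0.90325951],
       [ 0.        ,  0.        ,  0.        ,  1.        ]])}
{'fov_y': 55.363370751295854, 'cx': 319.401519460978, 'cy': 200.4863246174507, 'world_to_cam': array([[ 0.92751772, -0.37326326,  0.01963214, -0.46349739],
       [ 0.19760694,  0.53425985,  0.82189897, -0.25554208],
       [-0.31727335, -0.75844641,  0.56929488, -0.5829864 ],
       [ 0.        ,  0.        ,  0.        ,  1.        ]])}
```

View pics/top0.png

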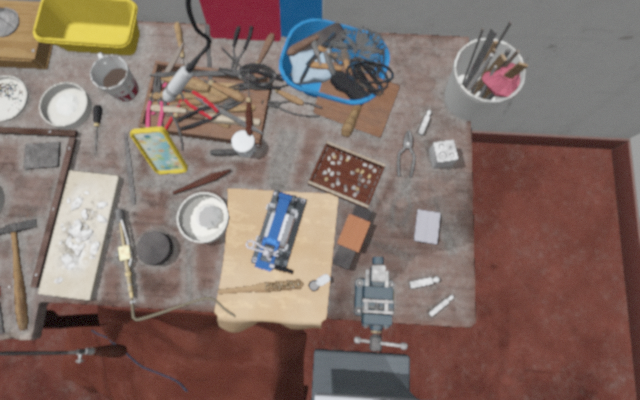

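View pics/side0.png

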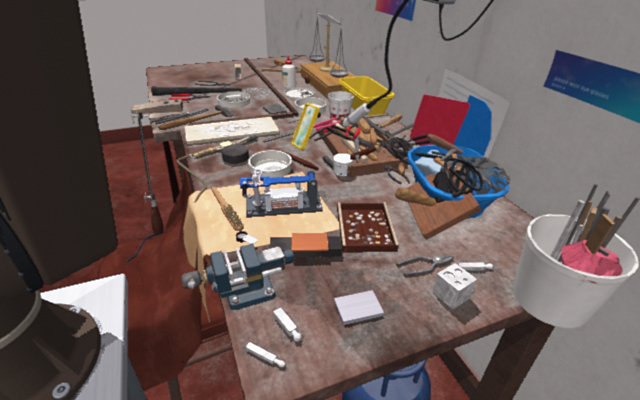

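The top view shows the jig near (280,232), sheet on stone at (355,235), dish at (203,217), cover at (427,226) and pliers at (405,155). In the side view the jig is at (283,195), the sheet at (312,242) and the cover at (358,307). I'll zoom in for corners.

```bash
cat > h.py <<'E'
from plant import *
import numpy as np, cv2
def K(s):
    f=200/np.tan(np.radians(s["fov_y"]/2)); return f
def proj(s,P):
    P=np.atleast_2d(P); c=P@s["world_to_cam"][:3,:3].T+s["world_to_cam"][:3,3]
    f=K(s); return np.c_[s["cx"]+f*c[:,0]/-c[:,2], s["cy"]-f*c[:,1]/-c[:,2]]
def back(s,uv,z):
    R=s["world_to_cam"][:3,:3];t=s["world_to_cam"][:3,3];C=-R.T@t;f=K(s)
    uv=np.atleast_2d(uv); d=np.c_[(uv[:,0]-s["cx"])/f,-(uv[:,1]-s["cy"])/f,-np.ones(len(uv))]@R
    return C+d*((z-C[2])/d[:,2])[:,None]
def crop(s,x0,y0,w,h,k,name):
    cv2.imwrite("pics/"+name,cv2.resize(s["frame"][y0:y0+h,x0:x0+w],None,fx=k,fy=k,interpolation=cv2.INTER_CUBIC))
E
python3 - <<'E'
from h import *
s=snapshot("top");crop(s,170,170,160,120,5,"topj.png");crop(s,310,190,140,90,5,"topc.png")
s=snapshot("side");crop(s,230,140,160,120,5,"sidej.png")
E
```

```text
(no output)
```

View pics/topj.png

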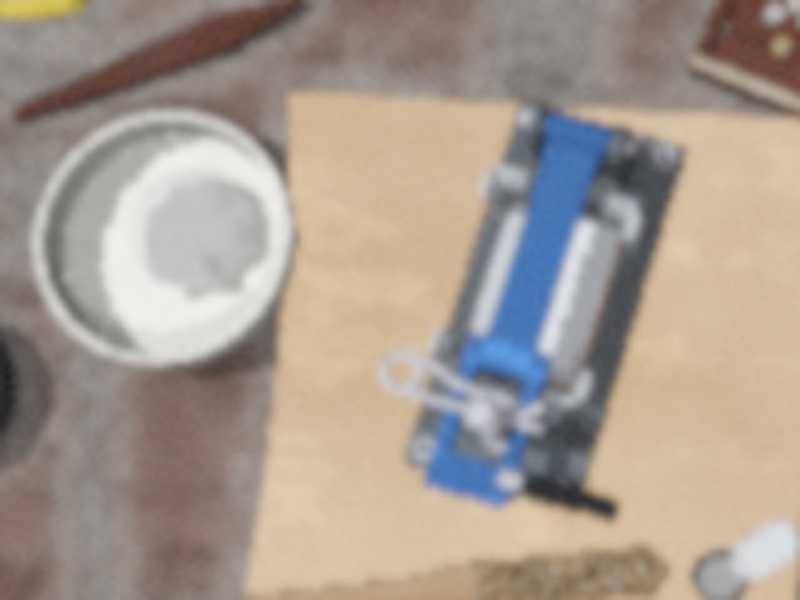

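View pics/topc.png

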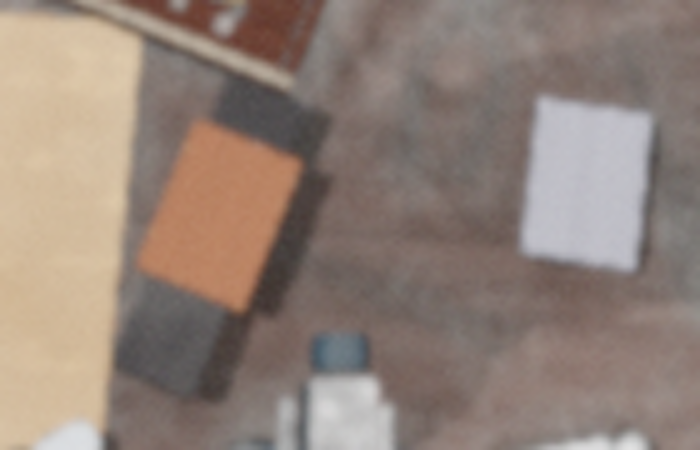

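View pics/sidej.png

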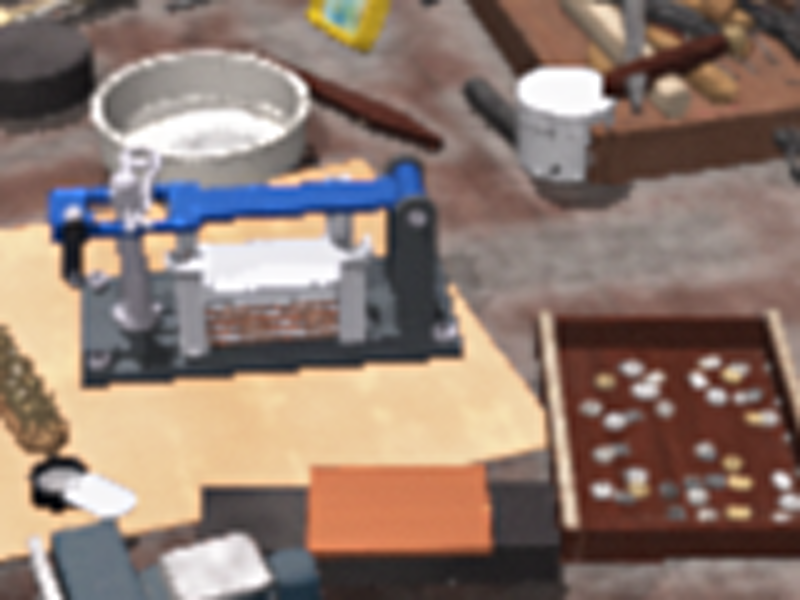

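```bash
cat > fit.py <<'E'
from h import *
from scipy.optimize import least_squares
T=snapshot("top");S=snapshot("side")
def px(uv,x0,y0): return (np.array(uv,float)+.5)/5-.5+[x0,y0]
def place(p,L):
    c,s=np.cos(p[2]),np.sin(p[2]);L=np.array(L)/1e3
    return np.c_[p[0]+c*L[:,0]-s*L[:,1],p[1]+s*L[:,0]+c*L[:,1],L[:,2]]
def fit(p0,sets):
    r=lambda p:np.concatenate([(proj(s,place(p,L))-uv).ravel() for s,L,uv in sets])
    q=least_squares(r,p0,loss="soft_l1");return q.x,r(q.x).reshape(-1,2).round(1).tolist()
jt=[[92,43,12],[92,-43,12],[-92,43,12],[-92,-43,12],[-56,42,79.5]]
ut=px([(522,105),(685,148),(408,462),(585,485),(402,371)],170,170)
js=[[-92,-43,0],[92,-43,0]];us=px([(85,385),(462,357)],230,140)
for nm,sets in(("both",[(T,jt,ut),(S,js,us)]),("top",[(T,jt,ut)]),("side",[(S,js,us)])):
    p,r=fit([.6,.1,-.3],sets);print("jig",nm,p[:2],np.degrees(p[2]),r)
j=place(fit([.6,.1,-.3],[(T,jt,ut),(S,js,us)])[0],[[-56,42,79.5],[-88,-45,83],[70,0,71],[0,0,12]]);print(j)
for nm,z,uv in(("sheet",27,[(203,120),(303,162),(243,312),(137,268)]),("cover",10,[(538,97),(654,112),(634,272),(520,255)])):
    uv=px(uv,310,190);b=back(T,uv,z/1e3)[:,:2];print(nm,b.mean(0),np.linalg.norm(np.roll(b,-1,0)-b,axis=1),[np.degrees(np.arctan2(*(b[i]-b[k])[::-1])) for i,k in((0,3),(1,2),(0,1),(3,2))])
b=back(T,px([(32,240),(293,240),(162,108),(162,367)],170,170),.032);print("dish",b)
p=proj(S,[[*b[:,:2].mean(0),.032]]);print(p,"crop",(p-[230,140])*5)
E
python3 fit.py
```

```text
jig both [0.51155382 0.26628778] -12.091962105112948 [[-0.9, -1.5], [0.4, -1.0], [-0.9, 0.3], [-1.2, 5.6], [0.4, 0.3], [-0.0, 2.5], [1.3, 1.4]]
jig top [0.5119153  0.26525937] -11.958043126041206 [[-0.5, -1.6], [0.8, -1.2], [-0.4, 0.3], [-0.6, 5.4], [1.0, 0.2]]
jig side [0.51325495 0.27435359] -13.217849003283165 [[-0.5, -0.0], [0.5, -0.1]]
[[0.46559453 0.31908687 0.0795    ]
 [0.41607965 0.24072057 0.083     ]
 [0.5800007  0.25162408 0.071     ]
 [0.51155382 0.26628778 0.012     ]]
sheet [0.51249588 0.08875586] [0.05103176 0.07655136 0.0531515  0.07717039] [np.float64(-21.039473897611856), np.float64(-19.463551572578783), np.float64(69.95610110136326), np.float64(70.61508352887743)]
cover [ 0.5402827  -0.08583073] [0.05595964 0.07858665 0.05415768 0.07759171] [np.float64(-5.893594524791353), np.float64(-7.194385713888378), np.float64(85.6660535408539), np.float64(84.68659420362928)]
dish [[0.52339472 0.50922918 0.032     ]
 [0.53039218 0.38617863 0.032     ]
 [0.59072471 0.45576901 0.032     ]
 [0.46716725 0.44057505 0.032     ]]
[[269.46586428 159.80373224]] crop [[197.3293214   99.01866118]]
```

```bash
cat > go.py <<'E'
from h import *
from scipy.spatial.transform import Rotation as Ro
def plan(wps,n=None,step=58):
    """wps: list of (x,y,z in m, jaw heading deg or None)"""
    o=get_obs();p=np.array(o["tool_pos"]);R=Ro.from_euler("xyz",o["orientation"],degrees=True).as_matrix()
    print("now",p.round(4),"jaw",jaw(R).round(1),"down",R[:,0].round(3),"q6",o["joint_pos"][5].round(1),"t",o["clock"],"F",o["force"].round(1),"op",round(o["opening"],4))
    for x,y,z,h in wps:
        t=np.array([x,y,z]);d=0 if h is None else (h-jaw(R)+90)%180-90
        k=n or int(max(np.ceil(np.linalg.norm(t-p)*1e3/step),np.ceil(abs(d)/10.5),1))
        for i in range(k):
            s=R.T@((t-p)/(k-i))*1e3;a=-d/k
            print(s.round(1),round(a,2));p=p+R@s/1e3;R=R@Ro.from_euler("x",a,degrees=True).as_matrix()
        print("--")
def jaw(R): return np.degrees(np.arctan2(R[1,2],R[0,2]))
E
sed -i 's/,\[-92,-43,12\],/,/; s/(585,485),//' fit.py; python3 fit.py | grep -A5 jig
python3 -c "
from go import *
plan([(.4,-.35,.26,-12),(.47,.28,.27,-12)])"
```

```text
jig both [0.51078156 0.26693527] -12.772677926194635 [[-0.7, -1.3], [0.5, -0.4], [-1.6, 0.3], [-0.1, 0.4], [-0.7, 2.2], [0.8, 1.6]]
jig top [0.51046241 0.2658949 ] -12.745849629465157 [[-0.3, -1.1], [0.9, -0.3], [-1.1, 0.5], [0.4, 0.5]]
jig side [0.51325495 0.27435359] -13.217849003283165 [[-0.5, -0.0], [0.5, -0.1]]
[[0.46545279 0.32027664 0.0795    ]
 [0.41501037 0.24250414 0.083     ]
 [0.5790494  0.25145942 0.071     ]
 [0.51078156 0.26693527 0.012     ]]
sheet [0.51249588 0.08875586] [0.05103176 0.07655136 0.0531515  0.07717039] [np.float64(-21.039473897611856), np.float64(-19.463551572578783), np.float64(69.95610110136326), np.float64(70.61508352887743)]
now [ 0.1497 -0.6581  0.2264] jaw 102.8 down [-0.  0. -1.] q6 -16.5 t 0.4 F [-0.2 -0.8  0.5] op 0.0879
[ -4.8 -44.6  35. ] -9.31
[ -4.8 -49.7  27.3] -9.31
[ -4.8 -53.5  18.9] -9.31
[ -4.8 -55.8  10. ] -9.31
[ -4.8 -56.7   0.8] -9.31
[ -4.8 -56.1  -8.3] -9.31
[ -4.8 -54.  -17.3] -9.31
--
[ -0.9 -57.3   5.7] 0.0
[ -0.9 -57.3   5.7] 0.0
[ -0.9 -57.3   5.7] 0.0
[ -0.9 -57.3   5.7] 0.0
[ -0.9 -57.3   5.7] 0.0
[ -0.9 -57.3   5.7] 0.0
[ -0.9 -57.3   5.7] 0.0
[ -0.9 -57.3   5.7] 0.0
[ -0.9 -57.3   5.7] 0.0
[ -0.9 -57.3   5.7] 0.0
[ -0.9 -57.3   5.7] 0.0
--
```

Request:
arm_command --commands '[-5,-44.5,35,-9.3,100,-5,-49.5,27.5,-9.3,100,-5,-53.5,19,-9.3,100,-5,-56,10,-9.3,100,-5,-56.5,1,-9.3,100]'

```text
clock: 1.02
tool_pos: [0.3286, -0.4329, 0.2504]
orientation: [-23.6, 89.9, 126.8]
force: [0.7, -0.2, 0.7]
opening: 0.0877
```

Request:
arm_command --commands '[-5,-56,-8.5,-9.3,100,-5,-54,-17.5,-9.3,100,-1,-57,6,0,100,-1,-57,6,0,100,-1,-57,6,0,100]'

```text
clock: 1.65
tool_pos: [0.4154, -0.1641, 0.265]
orientation: [-164.7, 89.9, 5.1]
force: [1.5, 1.3, 1.0]
opening: 0.0874
```

```bash
python3 -c "
from go import *
plan([(.47,.27,.27,-12.8)])"
```

```text
now [ 0.4154 -0.1641  0.265 ] jaw 169.8 down [ 0.002  0.    -1.   ] q6 -14.1 t 1.65 F [1.5 1.3 1. ] op 0.0874
[ -0.6 -54.6   2.9] 0.32
[ -0.6 -54.6   3.2] 0.32
[ -0.6 -54.6   3.5] 0.32
[ -0.6 -54.6   3.8] 0.32
[ -0.6 -54.5   4.1] 0.32
[ -0.6 -54.5   4.4] 0.32
[ -0.6 -54.5   4.8] 0.32
[ -0.6 -54.5   5.1] 0.32
--
```

Request:
arm_command --commands '[0,-55,3,0.5,100,0,-55,3,0.5,100,0,-55,3.5,0.5,100,0,-55,4,0.5,80,0,-55,4,0.5,60]'

```text
clock: 2.28
tool_pos: [0.4511, 0.1185, 0.2683]
orientation: [-148.0, 89.5, 19.3]
force: [1.2, -0.5, 0.1]
opening: 0.073
```

Request:
arm_command --commands '[0,-55,4.5,0.3,40,0,-55,5,0.3,36,0,-52,5,0,36,0,0,0,0,36]'

```text
clock: 2.78
tool_pos: [0.4731, 0.2889, 0.2695]
orientation: [-144.1, 89.4, 22.8]
force: [0.2, -0.7, -0.6]
opening: 0.0347
```

```bash
python3 - <<'E'
from go import *
s=snapshot("wrist");cv2.imwrite("pics/w1.png",s["frame"])
plan([])
np.set_printoptions(suppress=True,precision=3)
c,sn=np.cos(np.radians(-12.77)),np.sin(np.radians(-12.77))
L=np.array([[-56,42,79.5],[-64,0,93.5],[-92,43,12],[-92,-43,12],[92,43,12],[92,-43,12]])/1e3
P=np.c_[.5108+c*L[:,0]-sn*L[:,1],.2669+sn*L[:,0]+c*L[:,1],L[:,2]]
print(proj(s,P),s["fov_y"],s["cx"],s["cy"])
import pickle;pickle.dump(s,open("w1.pkl","wb"))
E
```

```text
now [0.4728 0.2874 0.2697] jaw 166.9 down [ 0.01   0.004 -1.   ] q6 -65.0 t 2.825 F [-0.3  0.8  0.6] op 0.0331
[[335.328 198.995]
 [343.151 167.022]
 [358.772 185.688]
 [360.701 123.74 ]
 [230.436 186.253]
 [224.353 124.62 ]] 67.48212024030218 321.13037832692106 198.87708843983032
```

View pics/w1.png

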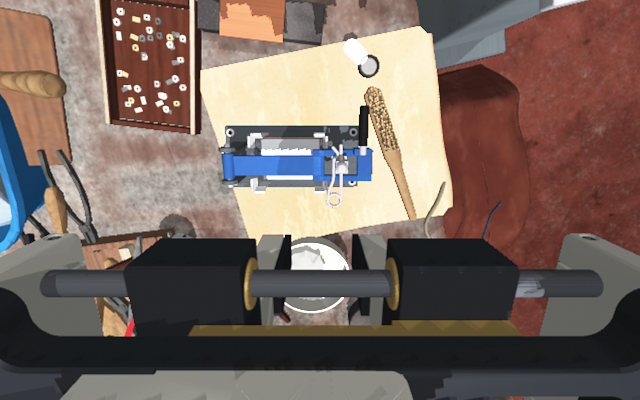

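The wrist view shows the jig at (225–372, 125–190). The clip loop is seen at (334,199) against a predicted (335.3,199), so the jig fit holds. I'll take one zoomed view to refine it.

```bash
python3 - <<'E'
from go import *
import pickle
s=pickle.load(open("w1.pkl","rb"));crop(s,220,100,160,112,5,"w1c.png")
E
```

```text
(no output)
```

View pics/w1c.png

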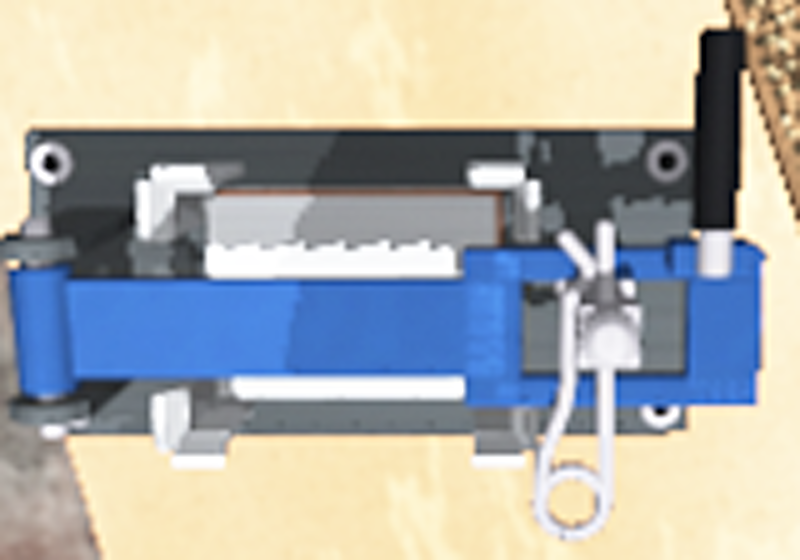

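```bash
cat > fit2.py <<'E'
from go import *
import pickle
from scipy.optimize import least_squares
np.set_printoptions(suppress=True,precision=4)
s=pickle.load(open("w1.pkl","rb"))
px=lambda uv:(np.array(uv,float)+.5)/5-.5+[220,100]
def place(p,L):
    c,n=np.cos(p[2]),np.sin(p[2]);L=np.array(L)/1e3
    return np.c_[p[0]+c*L[:,0]-n*L[:,1],p[1]+n*L[:,0]+c*L[:,1],L[:,2]]
L=[[92,-43,12],[-92,43,12],[-56,42,79.5],[-64,0,93.5]]
uv=px([(28,130),(688,432),(571,501),(610,336)])
f=lambda p:np.r_[(proj(s,place(p,L))-uv).ravel(),(proj(s,place(p,[[38,-27,p[3]],[-38,-27,p[3]]]))-px([(205,192),(502,192)])).ravel()]
q=least_squares(f,[.51,.267,-.22,35]);p=q.x
print(p[:2],np.degrees(p[2]),"stack",p[3],f(p).round(2))
for n,l in dict(loop=[-56,42,79.5],pin=[-64,0,80],handle=[-88,-40,83],hinge=[70,0,71],seat=[0,0,12]).items():print(n,place(p,[l]))
h=back(s,px([(722,32),(715,228)]),.083);c,n=np.cos(p[2]),np.sin(p[2]);d=(h[:,:2]-p[:2])@np.array([[c,-n],[n,c]]);print("handle ends in jig",d)
E
python3 fit2.py
```

```text
[0.512 0.267] -12.903982622670588 stack 34.634568885714906 [-1.62 -0.83  0.67  0.12  0.48 -0.37  0.5   0.72  0.25  0.33 -0.39  0.12]
loop [[0.4668 0.3205 0.0795]]
pin [[0.4497 0.2813 0.08  ]]
handle [[0.4173 0.2477 0.083 ]]
hinge [[0.5803 0.2514 0.071 ]]
seat [[0.512 0.267 0.012]]
handle ends in jig [[-0.0875 -0.0662]
 [-0.0875 -0.0236]]
```

```bash
python3 -c "
from go import *
plan([(.467,.321,.12,-12.9),(.467,.321,.0705,-12.9)],step=45)"
```

```text
now [0.4728 0.2874 0.2697] jaw 166.9 down [ 0.01   0.004 -1.   ] q6 -65.0 t 2.825 F [-0.3  0.8  0.6] op 0.0331
[37.4 -7.6  3.7] -0.06
[37.4 -7.6  3.7] -0.06
[37.4 -7.6  3.7] -0.06
[37.4 -7.6  3.6] -0.06
--
[24.7  0.2  0.2] 0.0
[24.7  0.2  0.2] 0.0
--
```

Request:
arm_command --commands '[37.5,-7.5,3.7,0,36,37.5,-7.5,3.7,0,36,37.5,-7.5,3.7,0,36,37.5,-7.5,3.7,0,36,0,0,0,0,36]'

```text
clock: 3.45
tool_pos: [0.4675, 0.3175, 0.119]
orientation: [-138.3, 89.1, 28.4]
force: [-0.5, 0.6, 0.3]
opening: 0.0316
```

```bash
python3 -c "
from go import *
plan([(.467,.321,.0705,-12.9)],step=30)"
```

```text
now [0.4675 0.3175 0.119 ] jaw 166.7 down [ 0.013  0.007 -1.   ] q6 -67.9 t 3.45 F [-0.5  0.6  0.3] op 0.0316
[24.2 -1.4  0.9] -0.21
[24.2 -1.4  0.9] -0.21
--
```

Request:
arm_command --commands '[24,-1.5,1,-0.2,36,24,-1.5,1,-0.2,36,0,0,0,0,36]'

```text
clock: 3.82
tool_pos: [0.4697, 0.321, 0.0763]
orientation: [-134.7, 88.7, 32.3]
force: [-0.5, 0.3, 1.1]
opening: 0.0313
```

Request:
arm_command --commands '[0,0,0,0,0,0,0,0,0,0,0,0,0,0,0]'

```text
clock: 4.2
tool_pos: [0.4711, 0.3216, 0.0808]
orientation: [-131.5, 88.5, 35.5]
force: [-2.0, -0.1, -0.7]
opening: 0.0179
```

```bash
python3 -c "
from go import *
s=snapshot('side');crop(s,240,145,90,70,8,'s1.png')
plan([(.467+.223*.05,.321+.975*.05,.0715,-12.9),(.535,.472,.08,-12.9)],step=25)"
```

```text
now [0.4711 0.3216 0.0808] jaw 167.0 down [ 0.022  0.016 -1.   ] q6 -67.8 t 4.25 F [-0.6  0.4 -1.6] op 0.0172
[  5.1 -24.1   2.1] -0.04
[  5.1 -24.2   2. ] -0.04
--
[ -1.1 -22.5  -6.5] -0.0
[ -1.1 -22.5  -6.5] -0.0
[ -1.1 -22.5  -6.5] -0.0
[ -1.1 -22.5  -6.5] -0.0
[ -1.1 -22.5  -6.5] -0.0
--
```

View pics/s1.png

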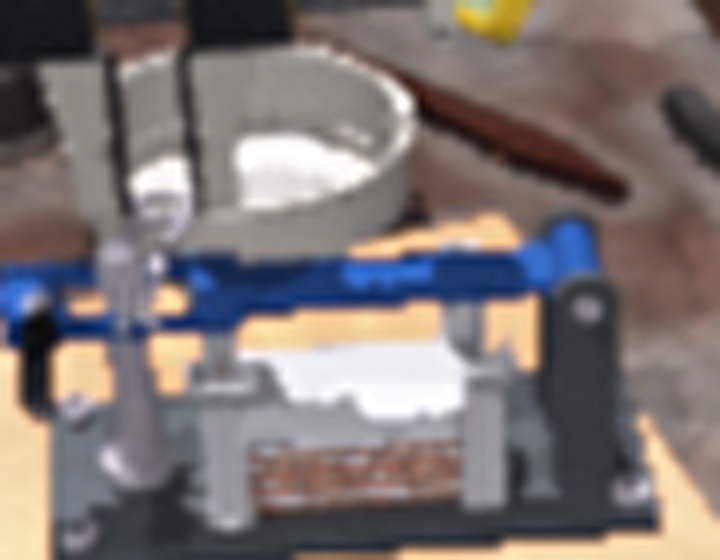

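The side crop shows the finger tips around (120–190, 215), level with the loop at (160,215). The hold rows drifted upward, so the grip is at best on the very tips. I'll reopen and go lower.

Request:
arm_command --commands '[0,0,0,0,36,0,0,0,0,36]'

```text
clock: 4.5
tool_pos: [0.4715, 0.322, 0.0814]
orientation: [-131.4, 88.4, 35.6]
force: [0.0, 0.2, -0.3]
opening: 0.03
```

```bash
python3 -c "
from go import *
plan([(.467,.321,.068,-12.9)],step=30);print(get_obs()['joint_pos'])"
```

```text
now [0.4715 0.322  0.0814] jaw 167.1 down [ 0.023  0.016 -1.   ] q6 -67.8 t 4.5 F [ 0.   0.2 -0.3] op 0.03
[13.3  2.2  4.4] -0.05
--
[ 54.32075956  17.79183593 -24.86298484   0.7235691  -45.81482734
 -67.75656571]
```

Request:
arm_command --commands '[0,0,0,0,36]'

```text
clock: 4.62
tool_pos: [0.4716, 0.3221, 0.0814]
orientation: [-131.6, 88.4, 35.5]
force: [0.1, -0.3, -0.0]
opening: 0.0313
```

```bash
python3 -c "
from go import *
plan([(.467,.321,.068,-12.9)],step=30);print(get_obs()['joint_pos'])"
```

```text
now [0.4716 0.3221 0.0814] jaw 167.1 down [ 0.023  0.016 -1.   ] q6 -67.8 t 4.625 F [ 0.1 -0.3 -0. ] op 0.0313
[13.3  2.4  4.5] -0.04
--
[ 54.32056014  17.79724916 -24.85245793   0.73188373 -45.81210392
 -67.75513902]
```

Request:
arm_command --commands '[13.5,2.5,4,0,36,0,0,0,0,36]'

```text
clock: 4.88
tool_pos: [0.467, 0.3205, 0.0666]
orientation: [-131.6, 88.4, 35.4]
force: [0.8, -0.3, 0.2]
opening: 0.0316
```

```bash
python3 -c "
from go import *
plan([(.467,.321,.068,-12.9)],step=30);print(get_obs()['joint_pos'])"
```

```text
now [0.467  0.3205 0.0666] jaw 167.0 down [ 0.023  0.016 -1.   ] q6 -68.1 t 4.875 F [ 0.8 -0.3  0.2] op 0.0316
[-1.4 -0.5  0.1] -0.05
--
[ 54.62392806  18.50404737 -26.29456776   0.76346963 -43.68726058
 -68.11105768]
```

Request:
arm_command --commands '[0,0,0,0,0,0,0,0,0,0]'

```text
clock: 5.12
tool_pos: [0.467, 0.3204, 0.0663]
orientation: [-132.3, 88.4, 34.7]
force: [-0.3, -0.1, -0.2]
opening: 0.0182
```

Request:
arm_command --commands '[0,0,0,0,0,0,0,0,0,0]'

```text
clock: 5.38
tool_pos: [0.467, 0.3205, 0.0664]
orientation: [-132.2, 88.4, 34.9]
force: [-0.3, 0.3, 0.3]
opening: 0.0181
```

Request:
arm_command --commands '[0,-10,0,0,0,0,-12,0,0,0]'

```text
clock: 5.62
tool_pos: [0.4715, 0.341, 0.0666]
orientation: [-134.7, 88.6, 32.3]
force: [-0.1, -1.4, -0.4]
opening: 0.0182
```

Request:
arm_command --commands '[0,-14,0,0,0,0,-14,0,0,0,0,0,0,0,0]'

```text
clock: 6.0
tool_pos: [0.4791, 0.373, 0.0673]
orientation: [-132.8, 88.4, 34.3]
force: [0.2, 0.4, -0.7]
opening: 0.0181
```

```bash
python3 -c "
from go import *
s=snapshot('wrist');crop(s,200,120,240,160,3,'w2.png')
s=snapshot('side');crop(s,230,130,120,80,6,'s2.png')
plan([(.535,.472,.075,-12.9),(.535,.472,.018,-12.9)],step=45)"
```

```text
now [0.4785 0.3716 0.0671] jaw 167.0 down [ 0.022  0.015 -1.   ] q6 -70.2 t 6.1 F [-0.   0.1 -0.1] op 0.0184
[ -1.7 -36.9 -10.9] -0.02
[ -1.7 -36.9 -10.9] -0.02
[ -1.7 -36.9 -10.9] -0.02
--
[28.5  0.5  0.5] -0.0
[28.5  0.5  0.5] -0.0
--
```

View pics/s2.png

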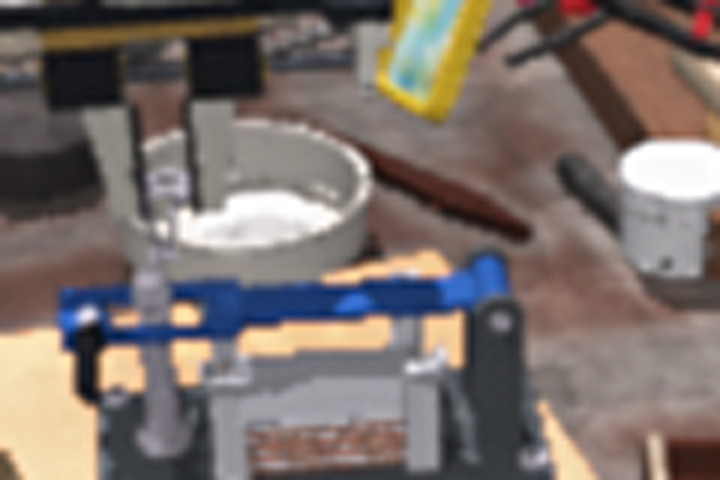

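The clip is held by the loop at (170,185) and its legs end short of the pin at (155,290), so it is clear. I'll carry it to the dish.

Request:
arm_command --commands '[-2,-37,-11,0,0,-2,-37,-11,0,0,-2,-37,-11,0,0,0,0,0,0,0]'

```text
clock: 6.6
tool_pos: [0.5362, 0.4729, 0.076]
orientation: [-133.0, 88.6, 34.0]
force: [-1.3, -0.1, -1.0]
opening: 0.0181
```

```bash
python3 -c "
from go import *
plan([(.535,.472,.016,-12.9)],step=25)"
```

```text
now [0.5362 0.4729 0.076 ] jaw 167.0 down [ 0.021  0.014 -1.   ] q6 -70.7 t 6.6 F [-1.3 -0.1 -1. ] op 0.0181
[20.   0.7  0.7] -0.04
[20.   0.7  0.7] -0.04
[20.   0.7  0.7] -0.04
--
```

Request:
arm_command --commands '[20,0.7,0.7,0,0,20,0.7,0.7,0,0,10,0.7,0.7,0,0]'

```text
clock: 6.98
tool_pos: [0.5339, 0.4701, 0.0254]
orientation: [-131.8, 88.6, 35.2]
force: [-0.0, -0.2, -0.3]
opening: 0.0181
```

Request:
arm_command --commands '[6,0,0,0,0,4,0,0,0,0,0,0,0,0,0]'

```text
clock: 7.35
tool_pos: [0.5339, 0.4693, 0.0153]
orientation: [-132.2, 88.6, 34.7]
force: [-0.1, -0.5, 0.2]
opening: 0.0181
```

Request:
arm_command --commands '[5,0,0,0,0,2,0,0,0,0,0,0,0,0,0]'

```text
clock: 7.72
tool_pos: [0.5345, 0.47, 0.009]
orientation: [-131.0, 88.5, 35.9]
force: [0.2, 0.2, -0.6]
opening: 0.0179
```

Request:
arm_command --commands '[0,0,0,0,30,0,0,0,0,30,0,0,0,0,30,-25,0,0,0,30,-50,0,0,0,30]'

```text
clock: 8.35
tool_pos: [0.5312, 0.4667, 0.0809]
orientation: [-138.6, 88.9, 28.3]
force: [0.1, 1.0, 0.1]
opening: 0.0262
```

Request:
arm_command --commands '[-45,0,0,0,30,-20,0,0,0,30]'

```text
clock: 8.6
tool_pos: [0.5308, 0.4669, 0.1508]
orientation: [-135.3, 88.7, 31.6]
force: [0.1, -0.5, -1.0]
opening: 0.026
```

```bash
cat >> go.py <<'E'
def jg(x,y,z): # jig mm -> world m
    c,n=np.cos(np.radians(-12.9)),np.sin(np.radians(-12.9));x,y=x/1e3,y/1e3
    return .512+c*x-n*y,.267+n*x+c*y,z/1e3
def jp(p):
    c,n=np.cos(np.radians(-12.9)),np.sin(np.radians(-12.9));d=np.array(p[:2])-[.512,.267]
    return np.array([c*d[0]+n*d[1],-n*d[0]+c*d[1],p[2]])*1e3
E
python3 -c "
from go import *
s=snapshot('top');crop(s,170,170,160,120,5,'t3.png')
plan([(*jg(-88,-45,135),-12.9),(*jg(-88,-45,70),-12.9)],step=55)"
```

```text
now [0.5315 0.4675 0.1532] jaw 166.9 down [ 0.021  0.014 -1.   ] q6 -70.8 t 8.65 F [1.5 1.3 3. ] op 0.0262
[ 2.5 49.1 12.4] -0.04
[ 2.5 49.  12.4] -0.04
[ 2.5 49.  12.4] -0.04
[ 2.5 49.  12.5] -0.04
[ 2.5 49.  12.5] -0.04
--
[32.5  0.6  0.6] -0.0
[32.5  0.6  0.6] -0.0
--
```

View pics/t3.png

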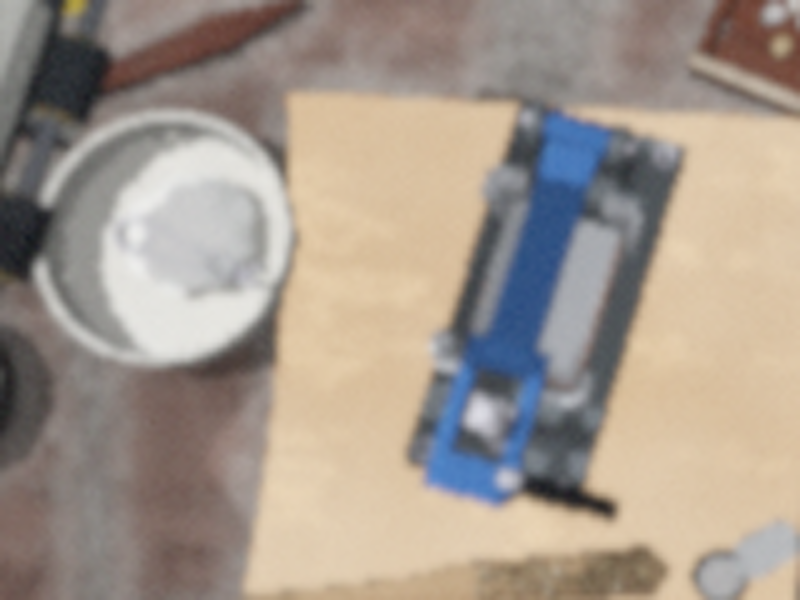

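The clip lies in the dish: loop at (130,235), legs near (265,275). The keeper fork round the pin at (490,415) is free. Next I'll take the handle.

Request:
arm_command --commands '[2.5,49,12.5,0,30,2.5,49,12.5,0,30,2.5,49,12.5,0,30,2.5,49,12.5,0,30,2.5,49,12.5,0,30]'

```text
clock: 9.28
tool_pos: [0.4135, 0.2395, 0.1336]
orientation: [-132.5, 88.4, 34.5]
force: [0.4, 0.0, 0.6]
opening: 0.0261
```

Request:
arm_command --commands '[0,0,0,0,30]'

```text
clock: 9.4
tool_pos: [0.4115, 0.2365, 0.1334]
orientation: [-131.6, 88.5, 35.3]
force: [1.1, 1.1, 0.2]
opening: 0.0265
```

```bash
python3 -c "
from go import *
plan([(*jg(-88,-45,70),-12.9)],step=25)"
```

```text
now [0.4115 0.2365 0.1334] jaw 166.9 down [ 0.022  0.015 -1.   ] q6 -67.6 t 9.4 F [1.1 1.1 0.2] op 0.0265
[21.2 -2.  -0.7] -0.06
[21.2 -2.  -0.7] -0.06
[21.2 -2.  -0.7] -0.06
--
```

Request:
arm_command --commands '[21,-2,-2,0,30,21,-2,-1,0,30,21,-2,-1,0,30,0,0,0,0,30]'

```text
clock: 9.9
tool_pos: [0.4202, 0.2448, 0.0707]
orientation: [-129.7, 88.2, 37.2]
force: [-0.2, -0.5, 0.4]
opening: 0.0258
```

```bash
python3 -c "
from go import *
plan([(*jg(-88,-45,70),-12.9)],step=25);print(jp(get_obs()['tool_pos']))"
```

```text
now [0.4202 0.2448 0.0707] jaw 166.9 down [ 0.025  0.019 -0.999] q6 -67.5 t 9.9 F [-0.2 -0.5  0.4] op 0.0258
[0.5 2.9 3.5] -0.15
--
[-84.50577188 -42.13888742  70.65112302]
```

Request:
arm_command --commands '[1,2,3.5,0,30,0,0,0,0,0,0,0,0,0,0,0,0,0,0,0,0,0,0,0,0]'

```text
clock: 10.52
tool_pos: [0.4167, 0.245, 0.0717]
orientation: [-128.3, 88.0, 38.7]
force: [-0.8, 0.3, -0.7]
opening: 0.01
```

```bash
cat > arc.py <<'E'
from go import *
import sys
# tip stays at a fixed offset from the handle; arc about the hinge
o=get_obs();p=jp(o["tool_pos"]);th0=float(sys.argv[1]);off=[float(a) for a in sys.argv[3:5]]if len(sys.argv)>3 else None
def H(t):
    f=np.radians(175.66-t);return np.array([70+158.5*np.cos(f),71+158.5*np.sin(f)])
if off is None: off=p[[0,2]]-H(th0)
print("off",off)
plan([(*jg(*(lambda h:(h[0]+off[0],p[1],h[1]+off[1]))(H(t))),-12.9) for t in map(float,sys.argv[2].split(","))],n=1)
E
python3 arc.py 0 6,14,22,30,38
```

```text
off [  0.12069226 -11.26948866]
now [0.4167 0.245  0.0717] jaw 167.0 down [ 0.027  0.022 -0.999] q6 -67.9 t 10.525 F [-0.8  0.3 -0.7] op 0.01
[-16.4  -0.5  -2.5] -0.12
--
[-21.3  -0.6  -5.9] -0.0
--
[-20.3  -0.6  -8.8] -0.0
--
[-18.8  -0.5 -11.6] -0.0
--
[-17.   -0.5 -14.1] 0.0
--
```

Request:
arm_command --commands '[-16.5,-0.5,-2.5,0,0,-21.5,-0.5,-6,0,0]'

```text
clock: 10.78
tool_pos: [0.4238, 0.2432, 0.1095]
orientation: [-128.0, 88.1, 39.0]
force: [4.4, 0.1, -4.1]
opening: 0.0099
```

Request:
arm_command --commands '[-20.5,-0.5,-9,0,0,-19,-0.5,-11.5,0,0]'

```text
clock: 11.02
tool_pos: [0.4427, 0.239, 0.1505]
orientation: [-126.0, 88.1, 41.1]
force: [6.4, 1.2, -7.7]
opening: 0.0097
```

```bash
python3 -c "
from go import *
p=jp(get_obs()['tool_pos']);print(p)
d=p[[0,2]]-[70.12,71-11.27];print(175.66-np.degrees(np.arctan2(d[1],d[0])),np.hypot(*d))"
python3 arc.py 30 36,44,52,60,68,76,84 0 -11.3
```

```text
[-61.30242423 -42.81351734 150.47109219]
30.283280443423365 159.7053518267974
off [0.0, -11.3]
now [0.4427 0.239  0.1505] jaw 167.0 down [ 0.025  0.022 -0.999] q6 -64.3 t 11.025 F [ 6.4  1.2 -7.7] op 0.0097
[-11.6  -0.3 -10.7] -0.1
--
[-15.5  -0.4 -15.8] -0.0
--
[-13.2  -0.4 -17.8] -0.0
--
[-10.6  -0.3 -19.4] -0.0
--
[ -7.8  -0.2 -20.7] 0.0
--
[ -4.8  -0.1 -21.6] -0.0
--
[ -1.7  -0.  -22. ] 0.0
--
```

Request:
arm_command --commands '[-11,-0.5,-11.5,0,0,-15.5,-0.5,-16,0,0]'

```text
clock: 11.28
tool_pos: [0.4656, 0.2337, 0.179]
orientation: [-115.3, 88.2, 51.7]
force: [-0.3, 2.4, -3.1]
opening: 0.0101
```

Request:
arm_command --commands '[-13,-0.5,-18,0,0,-10.5,-0.5,-19.5,0,0]'

```text
clock: 11.52
tool_pos: [0.5012, 0.2255, 0.2049]
orientation: [-111.3, 88.3, 55.7]
force: [-2.0, 1.2, -0.2]
opening: 0.0095
```

```bash
cat > ang.py <<'E'
from go import *
p=jp(get_obs()['tool_pos']);print(p)
d=p[[0,2]]-[70.12,71-11.27];print(175.66-np.degrees(np.arctan2(d[1],d[0])),np.hypot(*d))
E
python3 ang.py
python3 arc.py 30 66,74,82,90,98,106,110 0 -11.3
```

```text
[ -1.30416634 -42.87054907 204.93243546]
59.467716722988825 161.81828945294887
off [0.0, -11.3]
now [0.5012 0.2255 0.2049] jaw 167.0 down [ 0.017  0.025 -1.   ] q6 -57.2 t 11.525 F [-2.   1.2 -0.2] op 0.0095
[ -3.8  -0.1 -18. ] -0.08
--
[ -5.7  -0.2 -21.4] -0.0
--
[ -2.7  -0.1 -21.9] -0.0
--
[  0.4   0.  -22.1] -0.0
--
[  3.4   0.1 -21.8] -0.0
--
[  6.5   0.2 -21.1] -0.0
--
[  4.3   0.1 -10.2] -0.0
--
```

Request:
arm_command --commands '[-4,-0.5,-18,0,0,-5.5,-0.5,-21.5,0,0]'

```text
clock: 11.78
tool_pos: [0.5405, 0.2165, 0.2187]
orientation: [-112.9, 88.2, 54.2]
force: [1.1, 2.1, -9.4]
opening: 0.0101
```

Request:
arm_command --commands '[-2.5,-0.5,-22,0,0,0.5,0,-22,0,0]'

```text
clock: 12.02
tool_pos: [0.5843, 0.2062, 0.2216]
orientation: [-111.5, 88.3, 55.5]
force: [-2.4, 2.8, -2.0]
opening: 0.0101
```

```bash
python3 ang.py
python3 arc.py 30 97,104,109,111.5 0 -11.3
```

```text
[ 84.03494464 -43.11569327 221.63849258]
90.57211611772924 162.50534038168152
off [0.0, -11.3]
now [0.5843 0.2062 0.2216] jaw 167.1 down [ 0.017  0.025 -1.   ] q6 -49.8 t 12.025 F [-2.4  2.8 -2. ] op 0.0101
[  6.7   0.2 -17.1] -0.04
--
[  5.2   0.1 -18.7] -0.0
--
[  5.1   0.1 -12.9] -0.0
--
[ 2.9  0.1 -6.3] -0.0
--
```

Request:
arm_command --commands '[5,0,-17,0,0,5.5,0,-18.5,0,0]'

```text
clock: 12.28
tool_pos: [0.6217, 0.1976, 0.2128]
orientation: [-115.3, 88.2, 51.7]
force: [-2.5, 1.7, -1.7]
opening: 0.0099
```

Request:
arm_command --commands '[5,0,-13,0,0,2,0,-5,0,0,0,0,0,0,0]'

```text
clock: 12.65
tool_pos: [0.6383, 0.1936, 0.2057]
orientation: [-107.3, 88.4, 59.7]
force: [-1.8, -0.1, 3.8]
opening: 0.0099
```

```bash
python3 ang.py;python3 arc.py 30 111.7 0 -11.3
```

```text
[139.53723991 -43.31225656 205.65077374]
111.1013064105163 161.59091993671092
off [0.0, -11.3]
now [0.6383 0.1936 0.2057] jaw 167.0 down [ 0.014  0.025 -1.   ] q6 -45.8 t 12.65 F [-1.8 -0.1  3.8] op 0.0099
[ 3.5  0.1 -0. ] -0.07
--
```

Request:
arm_command --commands '[0,0,0,0,32,0,0,0,0,32,-15,0,0,0,32,-25,0,0,0,32,-10,0,0,0,32]'

```text
clock: 13.28
tool_pos: [0.6379, 0.1922, 0.2575]
orientation: [-108.9, 88.4, 58.2]
force: [-0.1, 0.1, 0.3]
opening: 0.028
```

```bash
python3 -c "
from go import *
s=snapshot('side');crop(s,200,90,200,150,4,'s4.png')
plan([(.57,.13,.255,-12.9),(.45,.06,.22,70.3)],step=58)"
```

```text
now [0.6381 0.1923 0.2582] jaw 167.0 down [ 0.015  0.024 -1.   ] q6 -45.8 t 13.325 F [0.7 0.4 1.7] op 0.028
[ 0.3 38.  26.2] -0.03
[ 0.3 38.  26.2] -0.03
--
[ 3.9 12.  12.7] -10.4
[ 3.9  9.5 14.7] -10.4
[ 3.9  6.7 16.1] -10.4
[ 3.9  3.7 17.1] -10.4
[ 3.9  0.5 17.5] -10.4
[ 3.9 -2.6 17.3] -10.4
[ 3.9 -5.7 16.5] -10.4
[ 3.9 -8.6 15.2] -10.4
--
```

View pics/s4.png

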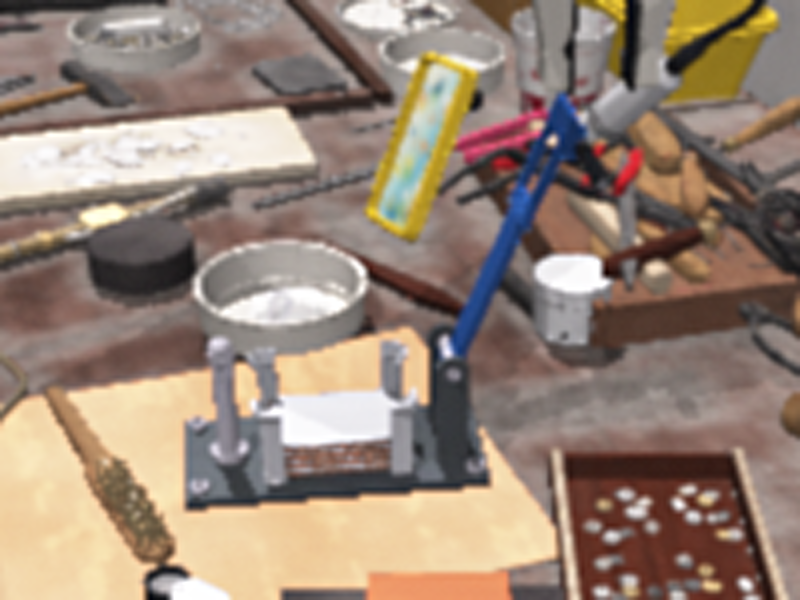

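The keeper leans back open, its end at (570,110), and the jig is free with nothing disturbed. Now I'll approach the sheet and measure it with the wrist camera by colour.

```bash
python3 -c "
from go import *
plan([(.60,.15,.255,-12.9),(.437,.116,.22,70.3)],step=58)"
```

```text
now [0.6381 0.1923 0.2582] jaw 167.0 down [ 0.015  0.024 -1.   ] q6 -45.8 t 13.325 F [0.7 0.4 1.7] op 0.028
[ 1.6 49.8 27.7] -0.05
--
[ 4.   8.8 19. ] -10.4
[ 4.   5.2 20.2] -10.4
[ 4.   1.5 20.8] -10.4
[ 4.  -2.3 20.8] -10.4
[ 4. -6. 20.] -10.4
[ 4.  -9.5 18.6] -10.4
[  4.  -12.7  16.6] -10.4
[  4.  -15.5  14. ] -10.4
--
```

Request:
arm_command --commands '[0,50,28,0,40,4,9,19,-10.4,60,4,5,20,-10.4,75,4,1.5,21,-10.4,75,4,-2.5,21,-10.4,75]'

```text
clock: 13.95
tool_pos: [0.5149, 0.1306, 0.2365]
orientation: [-150.7, 88.4, 59.2]
force: [-0.2, -0.1, -0.2]
opening: 0.0646
```

Request:
arm_command --commands '[4,-6,20,-10.4,75,4,-9.5,18.5,-10.4,75,4,-12.5,16.5,-10.4,75,4,-15.5,14,-10.4,75,0,0,0,0,75]'

```text
clock: 14.58
tool_pos: [0.4296, 0.1096, 0.2171]
orientation: [168.6, 88.4, 61.4]
force: [1.6, 0.5, 0.4]
opening: 0.0656
```

```bash
cat > sheet.py <<'E'
from go import *
import pickle
s=snapshot("wrist");pickle.dump(s,open("w5.pkl","wb"));plan([])
u=proj(s,[[.5125,.0888,.027]])[0];print("pred",u)
b,g,r=[s["frame"][...,i].astype(int) for i in range(3)]
m=((r-b>45)&(r>110)&(r-g>25)).astype(np.uint8);m=cv2.morphologyEx(m,cv2.MORPH_OPEN,np.ones((5,5)))
n,l,st,c=cv2.connectedComponentsWithStats(m)
for i in range(1,n):
    if st[i,4]>400: print(i,st[i],c[i])
i=min((i for i in range(1,n) if st[i,4]>400),key=lambda i:np.hypot(*(c[i]-u)))
q=cv2.boxPoints(cv2.minAreaRect(np.argwhere(l==i)[:,::-1].astype(np.float32)));w=back(s,q,.027)
print(q.round(1).tolist(),w.mean(0),[(np.linalg.norm(w[k]-w[k-1]).round(4),np.degrees(np.arctan2(*(w[k]-w[k-1])[1::-1])).round(1)) for k in range(4)])
cv2.imwrite("pics/w5.png",s["frame"])
E
python3 sheet.py
```

```text
now [0.4305 0.11   0.2174] jaw -107.3 down [ 0.014  0.025 -1.   ] q6 33.7 t 14.625 F [0.8 0.4 0.9] op 0.0661
pred [322.49204085 103.67397677]
1 [ 573    0   67  147 7786] [607.30554842  61.89352684]
4 [197   7  44  17 519] [219.85741811  14.42967245]
8 [ 295   65   52   74 3594] [320.00751252 100.9590985 ]
11 [443 214  61  24 916] [475.03165939 227.6419214 ]
17 [253 298  48  25 609] [276.60426929 308.39244663]
18 [ 290  298   80   27 1505] [337.57475083 313.18604651]
[[294.6000061035156, 137.39999389648438], [296.0, 64.5999984741211], [346.29998779296875, 65.5999984741211], [344.8999938964844, 138.39999389648438]] [0.5142311  0.09072493 0.027     ] [(np.float64(0.0576), np.float64(71.8)), (np.float64(0.077), np.float64(-19.8)), (np.float64(0.054), np.float64(-108.5)), (np.float64(0.0767), np.float64(162.9))]
```

```bash
python3 -c "
from go import *
plan([(.514,.0905,.09,70.6)],step=45)"
```

```text
now [0.4305 0.11   0.2174] jaw -107.3 down [ 0.014  0.025 -1.   ] q6 33.7 t 14.625 F [0.8 0.4 0.9] op 0.0661
[32.  21.2 -0.7] 0.53
[32.  21.2 -0.9] 0.53
[32.  21.2 -1.1] 0.53
[32.  21.2 -1.3] 0.53
--
```

Request:
arm_command --commands '[32,21,-1,0.5,75,32,21,-1,0.5,75,32,21,-1,0.5,75,32,21,-1,0.5,75,0,0,0,0,75]'

```text
clock: 15.25
tool_pos: [0.5216, 0.0922, 0.0876]
orientation: [164.8, 88.1, 54.6]
force: [-0.3, -0.3, 0.1]
opening: 0.0657
```

```bash
python3 -c "
from go import *
plan([(.514,.0905,.016,70.6)],step=26)"
```

```text
now [0.5216 0.0922 0.0876] jaw -110.2 down [ 0.019  0.027 -0.999] q6 39.9 t 15.25 F [-0.3 -0.3  0.1] op 0.0657
[23.8 -2.4  2.2] -0.25
[23.8 -2.4  2.2] -0.25
[23.8 -2.4  2.1] -0.25
--
```

Request:
arm_command --commands '[24,-3,2,0,75,20,-2,2,-0.5,75,0,0,0,0,75]'

```text
clock: 15.62
tool_pos: [0.5188, 0.0922, 0.044]
orientation: [161.8, 88.0, 51.7]
force: [-0.6, 0.5, 0.1]
opening: 0.0657
```

```bash
python3 -c "
from go import *
plan([(.514,.0905,.016,70.6)],step=26)"
```

```text
now [0.5188 0.0922 0.044 ] jaw -110.0 down [ 0.022  0.027 -0.999] q6 40.0 t 15.625 F [-0.6  0.5  0.1] op 0.0657
[13.9 -2.1  2.1] -0.3
[13.9 -2.1  2.1] -0.3
--
```

Request:
arm_command --commands '[14,-3,2,-0.5,75,12,-2.5,2,-0.3,75,0,0,0,0,75]'

```text
clock: 16.0
tool_pos: [0.514, 0.092, 0.0185]
orientation: [158.6, 87.8, 49.4]
force: [0.7, -0.7, -0.0]
opening: 0.0656
```

```bash
python3 -c "
from go import *
plan([(.514,.0905,.016,70.6)],step=26)"
```

```text
now [0.514  0.092  0.0185] jaw -109.2 down [ 0.025  0.029 -0.999] q6 40.6 t 16.0 F [ 0.7 -0.7 -0. ] op 0.0656
[2.4 0.5 1.5] 0.19
--
```

Request:
arm_command --commands '[2,0.5,1.5,0,75,0,0,0,0,0,0,0,0,0,0,0,0,0,0,0,0,0,0,0,0]'

```text
clock: 16.62
tool_pos: [0.5146, 0.0906, 0.0171]
orientation: [157.9, 87.7, 48.7]
force: [0.6, -0.0, -0.8]
opening: 0.0534
```

```bash
python3 -c "
from go import *
plan([(.513,.0925,.035,None),(.48,.15,.12,74),(*jg(0,0,120),77.1)],step=40)"
```

```text
now [0.5146 0.0906 0.0171] jaw -109.2 down [ 0.026  0.03  -0.999] q6 40.8 t 16.625 F [ 0.6 -0.  -0.8] op 0.0534
[-17.9  -1.8  -1.9] 0.0
--
[-28.  -16.3 -15.5] -1.07
[-28.  -16.  -15.8] -1.07
[-28.  -15.7 -16.1] -1.07
--
[  1.1  -0.4 -30.3] -0.77
[  1.1   0.  -30.3] -0.77
[  1.1   0.4 -30.3] -0.77
[  1.1   0.8 -30.3] -0.77
--
```

Request:
arm_command --commands '[-15,0,0,0,0,-30,0,0,0,0,-30,0,0,0,0,-20,0,0,0,0]'

```text
clock: 17.12
tool_pos: [0.5107, 0.0869, 0.1158]
orientation: [159.7, 87.9, 50.5]
force: [0.6, -0.5, -2.9]
opening: 0.0534
```

```bash
python3 -c "
from go import *
plan([(*jg(0,0,112),77.1)],step=35)"
```

```text
now [0.5107 0.0869 0.1158] jaw -109.2 down [ 0.023  0.028 -0.999] q6 40.5 t 17.125 F [ 0.6 -0.5 -2.9] op 0.0534
[  1.5  -9.7 -28.4] -1.05
[  1.5  -9.2 -28.6] -1.05
[  1.5  -8.6 -28.7] -1.05
[  1.5  -8.1 -28.9] -1.05
[  1.5  -7.6 -29. ] -1.05
[  1.5  -7.  -29.1] -1.05
--
```

Request:
arm_command --commands '[0,-9.5,-28.5,-1.1,0,0,-9,-28.5,-1.1,0,0,-8.5,-28.5,-1.1,0,0,-8,-29,-1.1,0,0,-7.5,-29,-1.1,0]'

```text
clock: 17.75
tool_pos: [0.5128, 0.2392, 0.1289]
orientation: [151.0, 87.5, 47.2]
force: [0.3, 0.2, -2.6]
opening: 0.053
```

Request:
arm_command --commands '[0,-5,-20,-1,0,0,0,0,0,0]'

```text
clock: 18.0
tool_pos: [0.5125, 0.2622, 0.131]
orientation: [149.8, 87.4, 47.2]
force: [-0.6, -0.1, -1.8]
opening: 0.0534
```

```bash
cat > sj.py <<'E'
from go import *
import sys
p=get_obs();print("jig",jp(p["tool_pos"]).round(1))
plan([(*jg(0,0,float(sys.argv[1])),77.1)],step=float(sys.argv[2]))
E
python3 sj.py 110 35
```

```text
jig [  1.6  -4.5 131. ]
now [0.5125 0.2622 0.131 ] jaw -102.6 down [ 0.031  0.033 -0.999] q6 30.9 t 18.0 F [-0.6 -0.1 -1.8] op 0.0534
[21.2 -2.  -3.7] 0.34
--
```

Request:
arm_command --commands '[21,-2.5,-4,0.4,0,21,0,0,0,0,0,0,0,0,0]'

```text
clock: 18.38
tool_pos: [0.512, 0.2667, 0.0896]
orientation: [150.2, 87.4, 47.2]
force: [0.0, -0.4, -1.0]
opening: 0.0533
```

```bash
python3 sj.py 70 35
```

```text
jig [ 0.  -0.3 89.6]
now [0.512  0.2667 0.0896] jaw -103.0 down [ 0.031  0.033 -0.999] q6 30.0 t 18.375 F [ 0.  -0.4 -1. ] op 0.0533
[19.6 -0.5  0.4] -0.13
--
```

Request:
arm_command --commands '[19.5,-0.5,0.5,0,0,0,0,0,0,0]'

```text
clock: 18.62
tool_pos: [0.5127, 0.2663, 0.0717]
orientation: [149.7, 87.3, 46.6]
force: [-0.4, 0.4, -2.3]
opening: 0.0531
```

```bash
python3 sj.py 55 35
```

```text
jig [ 0.8 -0.6 71.7]
now [0.5127 0.2663 0.0717] jaw -103.1 down [ 0.032  0.034 -0.999] q6 30.0 t 18.625 F [-0.4  0.4 -2.3] op 0.0531
[16.7 -1.2  0.1] -0.17
--
```

Request:
arm_command --commands '[8,-1.4,0.2,-0.2,0,8,-0.2,0.2,0,0,0,0,0,0,0]'

```text
clock: 19.0
tool_pos: [0.5127, 0.2673, 0.0574]
orientation: [148.9, 87.1, 46.0]
force: [-1.4, -0.4, -2.2]
opening: 0.0532
```

```bash
python3 sj.py 40 35
```

```text
jig [ 0.6  0.5 57.4]
now [0.5127 0.2673 0.0574] jaw -102.9 down [ 0.035  0.036 -0.999] q6 30.1 t 19.0 F [-1.4 -0.4 -2.2] op 0.0532
[17.4 -1.1  1.2] 0.05
--
```

Request:
arm_command --commands '[8,-1,0.7,0,0,8,-0.5,0.4,0,0,0,0,0,0,0]'

```text
clock: 19.38
tool_pos: [0.5116, 0.2673, 0.0405]
orientation: [148.8, 87.1, 45.9]
force: [0.3, -0.2, -1.8]
opening: 0.0534
```

```bash
python3 sj.py 33 35
```

```text
jig [-0.5  0.2 40.5]
now [0.5116 0.2673 0.0405] jaw -102.8 down [ 0.035  0.036 -0.999] q6 30.0 t 19.375 F [ 0.3 -0.2 -1.8] op 0.0534
[7.5 0.3 0.5] 0.06
--
```

Underside at about 45 mm, free of contact. From here I go in small steps, watching the force.

Request:
arm_command --commands '[4,0.2,0.3,0,0,0,0,0,0,0]'

```text
clock: 19.62
tool_pos: [0.5118, 0.2669, 0.0361]
orientation: [148.7, 87.1, 45.8]
force: [-0.0, -1.6, -2.6]
opening: 0.0534
```

Request:
arm_command --commands '[3,0,0.2,0,0,0,0,0,0,0]'

```text
clock: 19.88
tool_pos: [0.5122, 0.267, 0.0335]
orientation: [148.5, 87.1, 45.7]
force: [-0.9, -1.2, -2.8]
opening: 0.0535
```

Request:
arm_command --commands '[1.5,0,0,0,0,0,0,0,0,0]'

```text
clock: 20.12
tool_pos: [0.5124, 0.267, 0.0331]
orientation: [148.1, 87.1, 45.3]
force: [0.7, -0.8, -4.7]
opening: 0.0534
```

Request:
arm_command --commands '[1.5,0,0,0,0]'

```text
clock: 20.25
tool_pos: [0.5126, 0.267, 0.0327]
orientation: [147.7, 87.0, 44.9]
force: [-5.6, -3.5, 16.2]
opening: 0.0533
```

Request:
arm_command --commands '[1,0,0,0,0]'

```text
clock: 20.38
tool_pos: [0.5126, 0.267, 0.0327]
orientation: [147.5, 87.0, 44.7]
force: [-6.4, -2.9, 11.8]
opening: 0.0536
```

```bash
python3 sj.py 28 35; python3 -c "
from go import *
o=get_obs();print(o['moment'],o['force'])"
```

```text
jig [ 0.6  0.2 32.7]
now [0.5126 0.267  0.0327] jaw -102.8 down [ 0.037  0.036 -0.999] q6 30.1 t 20.375 F [-6.4 -2.9 11.8] op 0.0536
[ 4.6 -0.7  0.4] 0.14
--
[-0.93517758  2.28378087 -0.01836666] [-6.41229477 -2.9198195  11.835624  ]
```

Request:
arm_command --commands '[-0.4,0,0,0,0]'

```text
clock: 20.5
tool_pos: [0.5125, 0.267, 0.0329]
orientation: [147.6, 87.0, 44.8]
force: [2.1, 1.1, -10.5]
opening: 0.0532
```

Request:
arm_command --commands '[0,0,0,0,66,0,0,0,0,75,0,0,0,0,75]'

```text
clock: 20.88
tool_pos: [0.5134, 0.2679, 0.0331]
orientation: [147.4, 86.9, 44.6]
force: [-0.5, 0.4, -0.5]
opening: 0.0653
```

Request:
arm_command --commands '[-20,0,0,0,75,-40,0,0,0,75,-50,0,0,0,75,-30,0,0,0,75,0,0,0,0,75]'

```text
clock: 21.5
tool_pos: [0.5083, 0.2627, 0.1769]
orientation: [146.9, 86.9, 44.1]
force: [0.2, 0.0, -0.1]
opening: 0.0657
```

```bash
cat > cop.py <<'E'
from go import *
import pickle
T=snapshot("top");S=snapshot("side");W=snapshot("wrist");pickle.dump((T,S,W),open("after.pkl","wb"))
plan([])
for nm,s in(("top",T),("side",S),("wrist",W)):
    u=proj(s,[jg(0,0,42)])[0];print(nm,"pred",u)
    b,g,r=[s["frame"][...,i].astype(int) for i in range(3)]
    m=((r-b>50)&(r-g>35)).astype(np.uint8);m=cv2.morphologyEx(m,cv2.MORPH_OPEN,np.ones((3,3)))
    n,l,st,c=cv2.connectedComponentsWithStats(m)
    for i in range(1,n):
        if st[i,4]>60 and np.hypot(*(c[i]-u))<60:
            q=cv2.boxPoints(cv2.minAreaRect(np.argwhere(l==i)[:,::-1].astype(np.float32)));print(st[i],c[i].round(1),[jp(x).round(1).tolist() for x in back(s,q,.0425)])
cv2.imwrite("pics/dbg.png",np.vstack([cv2.resize(T["frame"][170:290,210:370],(480,360),interpolation=2)[:300],cv2.resize(S["frame"][145:245,230:390],(480,300),interpolation=2)]))
E
python3 cop.py
```

```text
now [0.5067 0.2615 0.1733] jaw -102.8 down [ 0.034  0.033 -0.999] q6 30.1 t 21.65 F [-0.7  0.2 -1. ] op 0.0655
top pred [277.49067217 227.46458383]
[264 231  22  16 251] [274.  238.6] [[-41.0, 24.6, 42.5], [-12.5, 25.6, 42.5], [-12.3, -27.2, 42.5], [-40.7, -27.8, 42.5]]
side pred [283.32290793 191.07944107]
[300 172   7  14  68] [303.3 179. ] [[50.5, 84.5, 42.5], [66.1, 82.6, 42.5], [57.9, 19.5, 42.5], [43.1, 21.4, 42.5]]
[267 184  31  16 397] [283.3 191.9] [[-37.6, 36.4, 42.5], [36.3, 27.0, 42.5], [29.1, -38.7, 42.5], [-40.6, -29.6, 42.5]]
[269 215  13  14  97] [275.5 221.2] [[-41.0, -97.1, 42.5], [-19.9, -89.9, 42.5], [-14.8, -141.6, 42.5], [-34.9, -147.9, 42.5]]
wrist pred [321.30185962 190.6618792 ]
[ 294  152   55   74 3911] [320.9 188.4] [[38.5, 26.6, 42.5], [38.8, -25.8, 42.5], [-36.0, -27.6, 42.5], [-36.9, 28.3, 42.5]]
```

The sheet lies in the jig over x −36.5..38.6, y −27..27 mm in the jig frame, so it is square and inside the angles. Next the cover.

```bash
python3 -c "
from go import *
plan([(.455,-.078,.215,84.3)],step=50)"
```

```text
now [0.5067 0.2615 0.1733] jaw -102.8 down [ 0.034  0.033 -0.999] q6 30.1 t 21.65 F [-0.7  0.2 -1. ] op 0.0655
[-7.8  3.7 48.7] -1.01
[-7.8  2.9 48.7] -1.01
[-7.8  2.  48.8] -1.01
[-7.8  1.1 48.8] -1.01
[-7.8  0.3 48.8] -1.01
[-7.8 -0.6 48.8] -1.01
[-7.8 -1.4 48.8] -1.01
--
```

Request:
arm_command --commands '[-8,3.5,48.5,-1,75,-8,3,48.5,-1,75,-8,2,48.5,-1,75,-8,1,49,-1,75,-8,0,49,-1,75]'

```text
clock: 22.28
tool_pos: [0.4659, 0.0139, 0.1975]
orientation: [147.2, 88.1, 49.9]
force: [1.6, 0.5, 1.0]
opening: 0.066
```

Request:
arm_command --commands '[-8,-0.5,49,-1,75,-8,-1.5,46,-1,75,0,0,0,0,75]'

```text
clock: 22.65
tool_pos: [0.449, -0.0862, 0.2078]
orientation: [152.8, 88.3, 57.3]
force: [0.3, 0.1, -0.8]
opening: 0.0658
```

```bash
cat > cover.py <<'E'
from go import *
s=snapshot("wrist");plan([])
u=proj(s,[[.542,-.084,.010]])[0];print("pred",u)
f=s["frame"];print(f[int(u[1]),int(u[0])])
b,g,r=[f[...,i].astype(int) for i in range(3)]
ref=f[int(u[1])-4:int(u[1])+5,int(u[0])-4:int(u[0])+5].reshape(-1,3).mean(0)
m=(np.abs(f-ref).max(2)<32).astype(np.uint8);m=cv2.morphologyEx(m,cv2.MORPH_OPEN,np.ones((5,5)))
n,l,st,c=cv2.connectedComponentsWithStats(m);i=l[int(u[1]),int(u[0])];print(st[i],c[i])
q=cv2.boxPoints(cv2.minAreaRect(np.argwhere(l==i)[:,::-1].astype(np.float32)));w=back(s,q,.010)
print(w.mean(0),[(np.linalg.norm(w[k]-w[k-1]).round(4),np.degrees(np.arctan2(*(w[k]-w[k-1])[1::-1])).round(1)) for k in range(4)])
E
python3 cover.py
```

```text
now [ 0.449  -0.0851  0.2075] jaw -95.4 down [ 0.015  0.025 -1.   ] q6 72.2 t 22.7 F [-0.6  0.2  0.2] op 0.066
pred [316.52794894  98.87817868]
[253 251 252]
[ 295   63   48   70 3276] [317.91971917  97.20573871]
[ 0.54215236 -0.08620815  0.01      ] [(np.float64(0.0742), np.float64(-6.9)), (np.float64(0.0516), np.float64(-95.8)), (np.float64(0.0739), np.float64(175.6)), (np.float64(0.0548), np.float64(84.6))]
```

```bash
python3 -c "
from go import *
plan([(.5395,-.0865,.07,84.4)],step=45)"
```

```text
now [ 0.449  -0.0851  0.2075] jaw -95.4 down [ 0.015  0.025 -1.   ] q6 72.2 t 22.7 F [-0.6  0.2  0.2] op 0.066
[34.7 22.1 -0.9] 0.04
[34.7 22.1 -0.9] 0.04
[34.7 22.1 -0.9] 0.04
[34.7 22.1 -1. ] 0.04
--
```

Request:
arm_command --commands '[34,21,-1,0,75,34,21,-1,0,75,34,21,-1,0,75,30,20,-1,0,75,0,0,0,0,75]'

```text
clock: 23.32
tool_pos: [0.5357, -0.0817, 0.0688]
orientation: [162.6, 88.5, 67.3]
force: [-0.2, 0.0, -0.4]
opening: 0.0659
```

```bash
python3 -c "
from go import *
plan([(.542,-.0855,.03,84.4)],step=24)"
```

```text
now [ 0.5357 -0.0817  0.0688] jaw -95.3 down [ 0.01   0.024 -1.   ] q6 74.8 t 23.325 F [-0.2  0.  -0.4] op 0.0659
[19.4  3.1  2.1] 0.16
[19.4  3.1  2.1] 0.16
--
```

Request:
arm_command --commands '[19,3,2,0.2,75,18,3,2,0.2,75,0,0,0,0,75]'

```text
clock: 23.7
tool_pos: [0.5409, -0.0831, 0.0313]
orientation: [166.4, 88.6, 70.9]
force: [-0.3, 0.8, 0.6]
opening: 0.0655
```

```bash
python3 -c "
from go import *
plan([(.542,-.0855,.0025,84.4)],step=40)"
```

```text
now [ 0.5409 -0.0831  0.0313] jaw -95.5 down [ 0.008  0.024 -1.   ] q6 75.1 t 23.7 F [-0.3  0.8  0.6] op 0.0655
[28.7  1.2  3. ] 0.06
--
```

Request:
arm_command --commands '[14,0.6,1.5,0,75,10,0.5,1.5,0,75,0,0,0,0,75]'

```text
clock: 24.08
tool_pos: [0.5424, -0.0849, 0.0078]
orientation: [161.6, 88.5, 66.2]
force: [0.7, 0.3, 0.2]
opening: 0.0661
```

```bash
python3 -c "
from go import *
plan([(.542,-.0855,.003,84.4)],step=40)"
```

```text
now [ 0.5424 -0.0849  0.0078] jaw -95.5 down [ 0.011  0.024 -1.   ] q6 75.5 t 24.075 F [0.7 0.3 0.2] op 0.0661
[ 4.7 -0.4  0.8] 0.14
--
```

Request:
arm_command --commands '[4.5,-0.4,0.8,0,75,0,0,0,0,75]'

```text
clock: 24.32
tool_pos: [0.5422, -0.0856, 0.0034]
orientation: [160.4, 88.5, 64.9]
force: [0.2, -0.4, -0.4]
opening: 0.0656
```

Request:
arm_command --commands '[0,0,0,0,0,0,0,0,0,0,0,0,0,0,0,0,0,0,0,0]'

```text
clock: 24.82
tool_pos: [0.5424, -0.0857, 0.0037]
orientation: [159.4, 88.4, 63.9]
force: [1.0, -0.4, -2.1]
opening: 0.0537
```

Request:
arm_command --commands '[-15,0,0,0,0,-30,0,0,0,0,-35,0,0,0,0,-35,0,0,0,0]'

```text
clock: 25.32
tool_pos: [0.538, -0.0888, 0.121]
orientation: [175.6, 88.6, 80.1]
force: [1.4, 0.2, -2.7]
opening: 0.0535
```

```bash
python3 sj.py 120 50
```

```text
jig [ 104.8 -341.   121. ]
now [ 0.538  -0.0888  0.121 ] jaw -95.5 down [ 0.004  0.024 -1.   ] q6 75.2 t 25.325 F [ 1.4  0.2 -2.7] op 0.0535
[  1.2  -7.5 -43.9] 0.92
[  1.2  -8.2 -43.8] 0.92
[  1.2  -8.9 -43.7] 0.92
[  1.2  -9.6 -43.5] 0.92
[  1.2 -10.3 -43.4] 0.92
[  1.2 -11.  -43.2] 0.92
[  1.2 -11.7 -43. ] 0.92
[  1.2 -12.4 -42.8] 0.92
--
```

Request:
arm_command --commands '[0,-7.5,-44,0.9,0,0,-8,-44,0.9,0,0,-9,-43.5,0.9,0,0,-9.5,-43.5,0.9,0,0,-10,-43.5,0.9,0]'

```text
clock: 25.95
tool_pos: [0.5235, 0.1369, 0.1354]
orientation: [162.8, 88.3, 62.3]
force: [1.4, 0.7, -2.8]
opening: 0.0534
```

Request:
arm_command --commands '[0,-11,-43,0.9,0,0,-11.5,-38,0.9,0,0,0,0,0,0]'

```text
clock: 26.32
tool_pos: [0.5154, 0.226, 0.1406]
orientation: [163.4, 88.2, 61.2]
force: [-0.5, -0.5, -3.2]
opening: 0.0536
```

```bash
python3 sj.py 110 50
```

```text
jig [ 12.5 -39.2 140.6]
now [0.5154 0.226  0.1406] jaw -102.2 down [ 0.015  0.028 -0.999] q6 35.0 t 26.325 F [-0.5 -0.5 -3.2] op 0.0536
[ 15.9  -6.1 -19.2] 0.37
[ 15.9  -6.3 -19.2] 0.37
--
```

Request:
arm_command --commands '[10,-6,-19.5,0.4,0,15,-6.5,-19.5,0.4,0,0,0,0,0,0]'

```text
clock: 26.7
tool_pos: [0.511, 0.267, 0.1183]
orientation: [164.6, 88.2, 61.6]
force: [-1.0, -0.3, -4.1]
opening: 0.0532
```

```bash
python3 sj.py 80 50
```

```text
jig [ -0.9  -0.3 118.3]
now [0.511  0.267  0.1183] jaw -103.0 down [ 0.015  0.028 -0.999] q6 30.7 t 26.7 F [-1.  -0.3 -4.1] op 0.0532
[38.3  0.6  0.9] -0.09
--
```

Request:
arm_command --commands '[18,0.3,0.5,0,0,18,0.3,0.5,0,0,0,0,0,0,0]'

```text
clock: 27.08
tool_pos: [0.5123, 0.2644, 0.0842]
orientation: [163.5, 88.1, 60.5]
force: [-0.8, -0.8, -2.1]
opening: 0.053
```

```bash
python3 sj.py 62 50
```

```text
jig [ 0.9 -2.4 84.2]
now [0.5123 0.2644 0.0842] jaw -103.0 down [ 0.016  0.028 -0.999] q6 31.0 t 27.075 F [-0.8 -0.8 -2.1] op 0.053
[22.2 -1.1 -1.7] -0.12
--
```

Correct laterally above the angles first (underside at 80 mm), then go down.

Request:
arm_command --commands '[3,-0.8,-2.2,-0.1,0,5,0,0,0,0,0,0,0,0,0]'

```text
clock: 27.45
tool_pos: [0.5132, 0.2669, 0.0784]
orientation: [161.6, 88.0, 58.6]
force: [-0.4, 0.0, -3.8]
opening: 0.0538
```

```bash
python3 sj.py 62 50
```

```text
jig [ 1.2  0.1 78.4]
now [0.5132 0.2669 0.0784] jaw -102.9 down [ 0.018  0.03  -0.999] q6 30.9 t 27.45 F [-0.4  0.  -3.8] op 0.0538
[16.4 -1.4  0.7] -0.03
--
```

Request:
arm_command --commands '[8,-1.2,0.2,0,0,5,0,0.2,0,0,0,0,0,0,0]'

```text
clock: 27.82
tool_pos: [0.5122, 0.2672, 0.0647]
orientation: [161.4, 88.0, 58.5]
force: [0.1, 0.3, -3.3]
opening: 0.0535
```

```bash
python3 sj.py 53 50
```

```text
jig [ 0.1  0.3 64.7]
now [0.5122 0.2672 0.0647] jaw -102.9 down [ 0.019  0.03  -0.999] q6 30.8 t 27.825 F [ 0.1  0.3 -3.3] op 0.0535
[11.7 -0.2  0.7] -0.02
--
```

Request:
arm_command --commands '[6,-0.1,0.4,0,0,5,0,0.3,0,0,0,0,0,0,0]'

```text
clock: 28.2
tool_pos: [0.5121, 0.2669, 0.0527]
orientation: [161.5, 88.0, 58.6]
force: [0.2, 0.1, -2.1]
opening: 0.0535
```

Request:
arm_command --commands '[3,0,0.1,0,0,0,0,0,0,0]'

```text
clock: 28.45
tool_pos: [0.5122, 0.2669, 0.0496]
orientation: [161.4, 88.0, 58.5]
force: [-0.1, -0.4, -3.1]
opening: 0.0534
```

Request:
arm_command --commands '[1.5,0,0,0,0,0,0,0,0,0]'

```text
clock: 28.7
tool_pos: [0.5124, 0.2671, 0.0482]
orientation: [161.2, 87.9, 58.3]
force: [0.7, -0.6, -3.6]
opening: 0.0533
```

Request:
arm_command --commands '[1.2,0,0,0,0]'

```text
clock: 28.82
tool_pos: [0.5125, 0.2672, 0.0471]
orientation: [161.0, 87.9, 58.1]
force: [-0.7, 0.7, -3.0]
opening: 0.0532
```

Request:
arm_command --commands '[1,0,0,0,0]'

```text
clock: 28.95
tool_pos: [0.5125, 0.2673, 0.0461]
orientation: [161.0, 87.9, 58.1]
force: [0.7, -0.2, -3.6]
opening: 0.0531
```

Request:
arm_command --commands '[1,0,0,0,0]'

```text
clock: 29.08
tool_pos: [0.5125, 0.2673, 0.045]
orientation: [161.0, 87.9, 58.1]
force: [-0.2, 0.7, -2.5]
opening: 0.0536
```

Request:
arm_command --commands '[1,0,0,0,0]'

```text
clock: 29.2
tool_pos: [0.5126, 0.2674, 0.0441]
orientation: [160.8, 87.9, 57.9]
force: [-2.7, -1.4, 5.5]
opening: 0.0533
```

Request:
arm_command --commands '[1,0,0,0,0]'

```text
clock: 29.32
tool_pos: [0.5127, 0.2674, 0.044]
orientation: [160.3, 87.9, 57.5]
force: [-6.1, -0.9, 14.6]
opening: 0.0536
```

Request:
arm_command --commands '[0.3,0,0,0,0]'

```text
clock: 29.45
tool_pos: [0.5126, 0.2674, 0.0441]
orientation: [160.3, 87.9, 57.4]
force: [-2.2, -1.0, 0.1]
opening: 0.0535
```

Request:
arm_command --commands '[0,0,0,0,66,0,0,0,0,75,0,0,0,0,75]'

```text
clock: 29.82
tool_pos: [0.5135, 0.2681, 0.0447]
orientation: [159.1, 87.8, 56.2]
force: [-0.3, -1.0, -0.2]
opening: 0.065
```

Request:
arm_command --commands '[-20,0,0,0,75,-40,0,0,0,75,-50,0,0,0,75,-40,0,0,0,75,-30,0,0,0,75]'

```text
clock: 30.45
tool_pos: [0.5088, 0.2613, 0.2268]
orientation: [160.9, 88.1, 58.0]
force: [0.1, 0.7, 0.5]
opening: 0.0657
```

Request:
arm_command --commands '[0,0,50,0,75,0,0,55,0,75,0,0,55,0,75,0,0,40,0,75,0,0,0,0,75]'

```text
clock: 31.08
tool_pos: [0.4646, 0.0627, 0.2235]
orientation: [155.7, 87.7, 52.9]
force: [0.9, -0.1, 0.3]
opening: 0.0656
```

```bash
python3 -c "
from go import *
plan([])
T=snapshot('top');S=snapshot('side')
a=cv2.resize(T['frame'][165:290,170:330],(560,437),interpolation=2)[:,:]
b=cv2.resize(S['frame'][90:250,230:400],None,fx=2.57,fy=2.57,interpolation=2)
crop(S,245,165,85,55,6,'x.png');c=cv2.imread('pics/x.png')
h=600;cv=np.zeros((600,800,3),np.uint8)
t=cv2.resize(T['frame'][170:270,170:320],(400,267),interpolation=2);cv[:267,:400]=t
t=cv2.resize(S['frame'][90:220,200:395],(400,267),interpolation=2);cv[:267,400:]=t
cv[275:605,:510]=c[:325];cv2.imwrite('pics/final.png',cv)"
```

```text
now [0.4646 0.0627 0.2235] jaw -102.7 down [ 0.024  0.032 -0.999] q6 46.6 t 31.075 F [ 0.9 -0.1  0.3] op 0.0656
```

View pics/final.png

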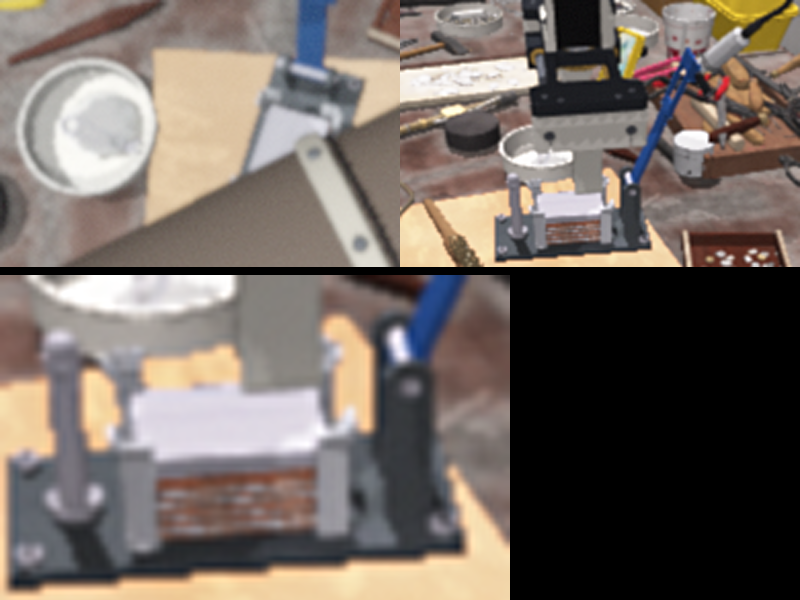

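The last picture shows the cover lying level between the angles (130–325, 390–465 in the enlarged pane). The keeper is open, the clip is in the dish at (100,125) and the gripper is clear. Handing in.

```bash
python3 -c "
from plant import *
print(close_job())"
```

```text
the job is handed in; nothing more can be done
None
```

The job is done in the order asked and handed in at about 31 s on the robot's clock, well under the 72 s limit. The hand-in gave no verdict.

- **Clip:** I pulled it sideways out of the pin and laid it in the cream dish. It was let go with the wire about 20 mm above the bench, so it fell the last bit onto the film bag. The first grasp caught the loop only at the fingertips, so I reopened, went lower and gripped it again before pulling.
- **Keeper bar:** I swung it by the handle to about 111°, let it go there, and it leans back open in the later pictures.
- **Copper sheet:** I lowered it until I felt contact at 12–16 N, then released it. The wrist camera then showed it at x −37 to +39 and y −27 to +27 mm in the jig, so it is square and inside the corner angles.
- **Cover plate:** I lowered it in 1 mm steps until contact at about 5–15 N, then released it. The last picture shows it level between the angles, with the arm clear of everything.

**Height disagreement:** the camera put the stack top at 34.6 mm and the cover's contact point implies about 35.4 mm, which agree. The sheet's contact point suggested about 37.6 mm. One edge of the sheet probably touched first, because the gripper was tilted about 3°, so that side may have settled by up to 2 mm on release.

I never reached for or went near the pliers or loupe, but I did not check them separately at the end.

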